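# Jack up one side of the flower stand and hold it

### The job

Stand the small hand jack on the table with its saddle squarely under the steel lift pad at the edge of the loaded flower stand and let go of it, then pump its handle until both feet on that side hang at least 8 mm clear, room to fit felt glides. The jack has no latch, so finish holding the handle all the way down, the stand carried by the jack alone. Do not shove or lift the stand with the arm, and leave the other things where they are.

Things in the scene. Friction and masses are not known exactly. Their poses are not given: they have to be found in the camera images.
- jack_column (a point): Loose hand jack, 0.9 kg, upright. Point on the axis of its grey column, 165 mm above the jack's underside and above its centre of mass. Column 26 mm (x) by 36 mm (y), flat top 186 mm up; grip it here from above across the 26 mm. Jack axes: y forward to the saddle, z up. Base plate 80 mm wide, 8 mm thick, from 120 mm behind this axis to 86 mm ahead (14 mm thick under the saddle).
- saddle: The jack's saddle: round dark pad 32 mm across, 7 mm thick, on a 14 mm wide arm out of the column's front. Origin: centre of its top face, 62 mm ahead of the column axis. Top starts 64 to 76 mm above the table. Each full stroke of the handle raises it 13 to 21 mm (to 112 mm at most); unloaded it stays up while the handle goes back.
- pump_handle (a joint): Handle angle: 0 = at rest, sloping up 0.62 rad to the rear (spring return); 0.72 = all the way down, 0.10 rad below level; both are stops. No latch: let the handle up and the load comes down with it, the saddle staying against it, so the next stroke lifts higher. 2 to 3 N at the grip unloaded, 4 to 8 N lifting. Over 12 N on the lower stop with an unloaded saddle tips the jack back.
- handle_pivot (a point): The handle's pivot, 46 mm behind the column axis, 84 mm above the jack's underside; it turns about the jack's x axis. Axes as the jack's.
- handle_grip: The round black rubber grip on the pump handle, 26 mm thick and 90 mm long, along the handle. Origin at its centre, 145 mm from the pivot. Press it down from above, or pinch it across the jack's x direction (pulling it up past the rest position lifts the jack).
- stand: Loose flower stand, about 3 kg with the tub and bamboo fixed on it (315 mm high, tub 45 mm to +y of the middle). Wooden top 300 (x) by 280 (y) by 22 mm, underside 93 mm up; four 32 mm legs centred 122 mm in x, 105 mm in y from the middle. Open between the legs of the lift side, its -y side. Origin under the middle, at table height; z up.
- lift_pad (a point): Lift pad: steel plate 46 mm wide folded round the edge of the stand's top, mid lift side; from above a steel rectangle 46 by 48 mm. Point: centre of its underside, 90 mm up, 118 mm to -y of the stand's middle, 22 mm in from the edge. The saddle belongs under it, the column outside the edge, jack y along stand y.
- foot_a (a point): Underside of the foot on the lift side at the stand's -x end: 0 above the table when it stands.
- foot_b (a point): Underside of the foot on the lift side at the stand's +x end.
- bowl_a: Bystander: dark wooden bowl with lid, 110 mm across, 80 mm high. Leave alone.
- bowl_b: Bystander: the same kind of bowl. Leave alone.
- mug: Bystander: white mug, 78 mm across, 88 mm high. Leave alone.
- glide_tin: Bystander: flat round tin, 74 mm across, 28 mm high. Leave alone.
- screwdriver: Bystander: screwdriver lying on the table. Leave alone.
- glue: Bystander: white glue bottle, 48 mm across, 130 mm high. Leave alone.
- card_box: Bystander: flat card box 80 by 120 by 34 mm. Leave alone.

How it is judged:
On the way, in this order (a step that is already met when the one before it is completed fails the run):
1. the jack stands flat on the table with its saddle under the lift pad and the gripper has let go of it (horizontal distance between saddle and lift_pad below 0.013 m and height (world z) of jack_column below 0.168 m and angle between jack_column's own z axis and vertical below 0.06 rad and height (world z) of each of foot_a, foot_b below 0.004 m and contact force between the fingers and jack below 0.3 N), for 0.2 s.
2. the jack lifts both feet of that side at least 8 mm off the table, the arm not touching the stand (height (world z) of each of foot_a, foot_b above 0.008 m and contact force between saddle and stand above 4 N and contact force between each of the arm, the fingers and stand below 0.5 N), for 0.2 s.
At the end, for the whole second after the job is handed in: Arm holds the pump handle down (over 0.62 of 0.72 rad, over 1.5 N); both lift-side feet over 8 mm off the table, carried by the saddle (over 4 N), arm not touching the stand; saddle within 18 mm of the lift pad's centre; jack flat and upright on the table (all of step 2 and height (world z) of jack_column below 0.168 m and angle between jack_column's own z axis and vertical below 0.06 rad and horizontal distance between saddle and lift_pad below 0.018 m and value of joint pump_handle above 0.62 rad and contact force between any of the fingers, the arm and pump_handle above 1.5 N); the arm keeps its last pose, push and grip.
It fails at once if the stand is shoved more than 40 mm out of place (distance of stand from where it was at the start of the episode above 0.04 m).
It fails at once if the arm pushes or lifts the stand with more than 8 N (contact force between any of the arm, the fingers and stand above 8 N).
It fails at once if another thing on the table is shifted more than 30 mm (distance of any of bowl_a, bowl_b, mug, glide_tin, screwdriver, glue, card_box from where it was at the start of the episode above 0.03 m).
It also fails if it takes over 64 s, if anything falls off the work surface, if the arm or the gripper's body presses on something with over 40 N, if the wrist force passes 120 N, or if a joint passes its speed limit or range.

### The arm

A 6-joint arm with a two-finger parallel gripper is mounted at the origin on the work surface. World frame = base frame: x ahead of the robot, y to its left, z up, the work surface at z = 0. Lengths are in m, angles in rad, forces in N, time in s.
With the tool pointing down it reaches from about 0.375 to 0.9 m from the base axis. Payload 3.1 kg.
Tool frame: the origin (TCP) lies between the finger pads; the fingertips stand 17 mm ahead of it and the grasp point (between the pads) lies 2 mm behind it (ctrl.tcp_to_tips is the distance from the TCP to the fingertips, in m); z points along the fingers, y is the line along which they close (so a half turn about z gives the same grasp; the last joint's range is limited). The gripper opens to 87 mm and grips with 3 to 60 N. Pads are 19 mm wide; open, the fingers measure 117 mm over their backs; the gripper's body (75 mm by 190 mm) begins 51 mm behind the grasp point.
Start: joints at [1.014, 0.527, 1.433, -0, 1.181, -0.178], TCP at [0.231, 0.581, 0.209] pointing down, gripper open.
Joint ranges: [-3.08, 3.08], [-0.75, 2.2], [0.22, 2.44], [-1.43, 4.57], [0, 2.65], [-2.85, 2.85]. Speed limits (rad/s): [2.79, 2.79, 3.14, 3.14, 3.14, 3.14].

### API

Orientations are given as a 3x3 rotation matrix whose columns are the frame's x, y, z axes.
In Python, from plant import ctrl, kinematics, imaging, spotter gives the robot as it stands. Calls block until the motion is done:
- ctrl.move_ptp(position, orientation): joint-space move of the TCP to a pose.
- ctrl.move_straight(position, rotation=None, speed=0.15, stop_force=None): straight line of the TCP; rotation=None keeps the orientation; speed is the mean speed in m/s. With stop_force (N) it stops when the force on the tool has changed by that much, and returns True; else False.
- ctrl.move_j(angles): joint-space move.
- ctrl.command_gripper(opening, f_grip=None): finger opening in m; f_grip is the grip in N (None keeps the last); returns when the fingers have stopped.
- ctrl.sleep(seconds).
- kinematics.ik(position, orientation): joint angles nearest the present ones, or None.
- ctrl.state(): the state.
- imaging.camera(name): name is "scene" or "top"; returns a dict with "color" (420x560x3 uint8, red, green, blue), "z_map" (420x560 float32, m along the optical axis (not along the pixel's ray), 0 where there is no reading), "vertical_fov" (degrees; the focal length in pixels is half the picture's height over the tangent of half this angle, whatever the lens; pixels are square), "cx", "cy" (the principal point, pixels), "distortion" ([k1, k2, p1, p2, k3] as OpenCV has them; the pictures are not rectified), "view" (4x4, takes a point from world to camera coordinates). Camera axes: x right, y up, looking along -z (the intrinsics and any distortion apply to the point x, -y, -z); pixel columns grow to the right and rows downward; lengths in m; the calibration is good to about 2 mm. A picture is of the moment at which its call begins.
A pose or a line that the arm cannot do raises ctrl.PlanningError and nothing moves.
- ctrl.sign_off(): hands the job in; it is judged then, once.
Trained networks look in a picture, given as the dict that the camera call returned (one of the last four; its "shot" number tells which), for a name from the list of things; names that differ only in an ending like _2 or _b are one class to them, and where a whole thing is asked for, a point or a joint stands for the part that bears it (a point fixed in the world has none). Each returns a list of dicts, best first, with "conf" (0 to 1); they miss things now and then, are a little off and sometimes report something else, mostly with a low value. They report only what shows in the picture. A call takes as long as a camera call.
- spotter.outline_of(thing, picture): "pixels" (420x560 bool, what is visible of it) and "box" ([centre column, centre row, width, height] in pixels, round what is visible of it).
The state is a dict: "clock": time; "joint_positions": joint angles; "dq": joint speeds; "joint_torque": joint torques, N m; "position": TCP position; "tool_rot": TCP orientation; "wrist_force": force on the tool from outside, world axes, zero at the start; "wrist_torque": the same for the moment, N m; "gripper_width": finger opening in m; "gripper_force": force on a finger pad.
Only numpy, scipy, OpenCV 4.12 (cv2) and the standard library are available. Lean on these libraries where they do the work, as an engineer would, in place of code of your own. Each camera call takes 0.05 s, during which the arm holds its last target. There are 200 camera calls.

## Working session

There is one attempt and no reset: what is moved stays moved. The work goes in short steps, each a Python script; the robot and the scene stay as the last script left them, time stands still between calls to the robot, and variables do not carry over. Pictures are saved under pics/ and viewed, at most 10 in all, crops included, and the job is handed in when it is done.

```bash
mkdir -p pics; cat > h.py <<'E'
import numpy as np, cv2
from plant import ctrl, kinematics, imaging, spotter
def K(p):
    f=p["color"].shape[0]/2/np.tan(np.radians(p["vertical_fov"])/2)
    return np.array([[f,0,p["cx"]],[0,f,p["cy"]],[0,0,1.]])
def world(p,uv,z=None):
    uv=np.asarray(uv,float).reshape(-1,2)
    n=cv2.undistortPoints(uv.reshape(-1,1,2),K(p),np.array(p["distortion"],float)).reshape(-1,2)
    if z is None: z=p["z_map"][uv[:,1].round().astype(int),uv[:,0].round().astype(int)]
    c=np.c_[n[:,0]*z,-n[:,1]*z,-z*np.ones(len(n)),np.ones(len(n))]
    return (np.linalg.inv(p["view"])@c.T).T[:,:3]
def cloud(p,mask):
    v,u=np.nonzero(mask&(p["z_map"]>0)); return world(p,np.c_[u,v])
def save(p,n): cv2.imwrite("pics/"+n,p["color"][:,:,::-1])
E
python3 - <<'E'
from h import *
s=ctrl.state(); print(s["clock"],s["position"],s["tool_rot"])
for c in ("top","scene"):
    p=imaging.camera(c); save(p,c+"0.png"); print(c,np.linalg.inv(p["view"])[:3,3])
    for t in ("jack_column","saddle","handle_grip","stand","lift_pad","bowl_a","mug","glide_tin","screwdriver","glue","card_box"):
        for d in spotter.outline_of(t,p)[:2]:
            q=cloud(p,d["pixels"])
            if len(q): print(t,round(d["conf"],2),np.round(d["box"]),"med",np.median(q,0).round(3),"lo",np.percentile(q,2,0).round(3),"hi",np.percentile(q,98,0).round(3))
E
```

```text
0.0 [0.23071102 0.58004497 0.20816798] [[-9.29115675e-01  3.69787575e-01 -1.10064115e-03]
 [ 3.69789060e-01  9.29113887e-01 -1.85364501e-03]
 [ 3.37166085e-04 -2.12925570e-03 -9.99997676e-01]]
top [ 0.38605633 -0.07887112  1.39838448]
jack_column 0.94 [364. 225. 113.  41.] med [ 0.473 -0.302  0.013] lo [ 0.43  -0.461 -0.001] hi [ 0.538 -0.198  0.196]
jack_column 0.72 [176. 188. 102. 108.] med [0.585 0.197 0.116] lo [0.452 0.065 0.109] hi [0.741 0.337 0.285]
handle_grip 0.63 [402. 232.  36.  15.] med [ 0.445 -0.438  0.18 ] lo [ 0.427 -0.476  0.149] hi [ 0.463 -0.401  0.202]
stand 0.74 [167. 190. 115. 111.] med [0.585 0.198 0.116] lo [0.452 0.065 0.109] hi [0.742 0.339 0.285]
lift_pad 0.67 [172. 188. 103. 108.] med [0.585 0.197 0.116] lo [0.452 0.066 0.109] hi [0.741 0.337 0.285]
lift_pad 0.55 [363. 222. 115.  38.] med [ 0.472 -0.306  0.015] lo [ 0.429 -0.464  0.001] hi [ 0.535 -0.2    0.196]
bowl_a 0.83 [284. 271.  31.  32.] med [ 0.349 -0.115  0.074] lo [ 0.303 -0.162  0.047] hi [ 0.396 -0.072  0.082]
bowl_a 0.7 [231. 126.  38.  40.] med [0.782 0.034 0.074] lo [ 0.738 -0.013  0.039] 
[... 1708 characters left out ...]
022] hi [ 0.402 -0.065  0.079]
mug 0.73 [188. 275.  35.  48.] med [ 0.786 -0.086  0.058] lo [ 0.746 -0.145  0.003] hi [ 0.818 -0.037  0.088]
glide_tin 0.96 [182. 245.  27.  21.] med [ 0.741 -0.248  0.026] lo [ 0.708 -0.287  0.006] hi [ 0.774 -0.221  0.03 ]
screwdriver 0.69 [296. 200.  49.  24.] med [ 0.38  -0.28   0.017] lo [ 0.244 -0.3    0.004] hi [ 0.432 -0.268  0.025]
screwdriver 0.23 [333. 329. 199. 175.] med [0.637 0.27  0.115] lo [0.461 0.071 0.025] hi [0.747 0.344 0.296]
glue 0.88 [182. 206.  16.  44.] med [ 0.697 -0.354  0.063] lo [ 0.676 -0.372  0.006] hi [ 0.715 -0.346  0.129]
card_box 0.66 [458. 310.  69.  57.] med [0.301 0.301 0.034] lo [0.251 0.235 0.003] hi [0.328 0.352 0.037]
```

```bash
python3 -c "
import cv2,numpy as np
a=cv2.imread('pics/top0.png');b=cv2.imread('pics/scene0.png')
cv2.imwrite('pics/both0.png',np.vstack([cv2.resize(a,(400,300)),cv2.resize(b,(400,300))]))"
```

```text
(no output)
```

View pics/top0.png

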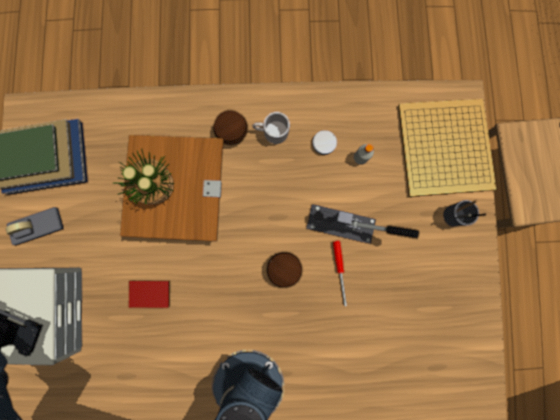

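View pics/scene0.png

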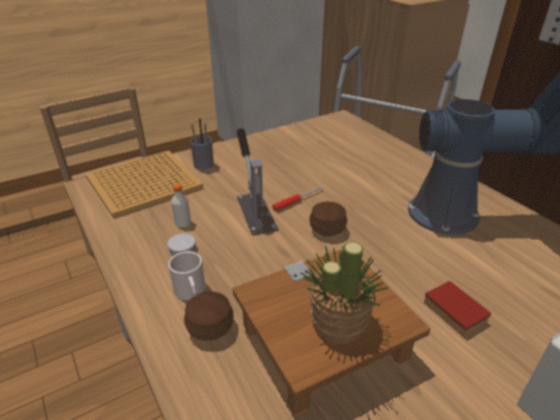

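The top view shows the stand centred near (172,188) with its steel pad at (212,188). The jack has its saddle near (318,215), column near (345,220) and grip at (402,232). The path between them is clear of the bowls, mug and screwdriver.

```bash
cat > m.py <<'E'
from h import *
def rect(q): 
    (c,s,a)=cv2.minAreaRect((q[:,:2]*1000).astype(np.float32)); return np.round(c,1),np.round(s,1),round(a,2)
def measure(names=("top","scene")):
    for c in names:
        p=imaging.camera(c); print(c)
        d=[d for d in spotter.outline_of("stand",p)][0]
        q=cloud(p,d["pixels"]); m=(q[:,2]>.105)&(q[:,2]<.125); print(" stand top",rect(q[m]),np.median(q[m,2]).round(4))
        px=d["pixels"]&(p["z_map"]>0); v,u=np.nonzero(px); col=p["color"][v,u].astype(int)
        w=world(p,np.c_[u,v]); g=(np.abs(col[:,0]-col[:,2])<35)&(col[:,0]>80)&(w[:,2]<.13)&(w[:,2]>.1)&(w[:,1]<.13)
        print(" pad",g.sum(),w[g].mean(0).round(4),np.ptp(w[g],0).round(3) if g.any() else "")
        # everything near jack by height
        J=[d for d in spotter.outline_of("jack_column",p)]
        if J:
            q=cloud(p,J[0]["pixels"])
            for t in ("saddle","handle_grip"):
                for e in spotter.outline_of(t,p)[:1]:
                    r=cloud(p,e["pixels"]); print(" ",t,round(e["conf"],2),r.mean(0).round(4),rect(r))
                    if t=="handle_grip": gx=r.mean(0)
            m=(q[:,2]>.178)&(np.hypot(*(q[:,:2]-gx[:2]).T)>.07); print(" coltop",m.sum(),q[m].mean(0).round(4),rect(q[m]))
            m=(q[:,2]<.02)&(q[:,2]>.004); print(" base",m.sum(),rect(q[m]))
if __name__=="__main__": measure()
E
python3 m.py
```

```text
top
 stand top (array([597.6, 203.4]), array([284.6, 302.2]), 85.64) 0.1151
 pad 263 [0.5882 0.0852 0.1169] [0.046 0.05  0.013]
  handle_grip 0.7 [0.7829 0.0325 0.0717] (array([786.6,  34.1]), array([101.3,  95.2]), 52.11)
 coltop 161 [ 0.4407 -0.4541  0.1904] (array([ 440.6, -454.8]), array([53.6, 25.7]), 79.51)
 base 0 (array([0., 0.]), array([0., 0.]), 0.0)
scene
 stand top (array([595.9, 201.6]), array([284. , 302.3]), 85.54) 0.1144
 pad 281 [0.5887 0.0834 0.1161] [0.049 0.05  0.008]
  handle_grip 0.47 [ 0.4448 -0.4428  0.1707] (array([  138.6, -1119.1]), array([1574.5,   32.5]), 65.66)
 coltop 87 [ 0.4902 -0.2785  0.1836] (array([ 489.3, -282. ]), array([44.3, 27.2]), 78.58)
 base 731 (array([ 484., -297.]), array([210.8,  79.8]), 74.69)
```

```bash
cat >> h.py <<'E'
def R(deg,s=1):
    a=np.radians(deg); d=np.array([np.cos(a),np.sin(a),0]); y=s*np.array([d[1],-d[0],0]); z=np.array([0,0,-1.])
    return np.c_[np.cross(y,z),y,z]
E
python3 - <<'E'
from h import *
for s in (1,-1):
    for n,(p,a) in dict(pick=((.489,-.28,.163),74.8),place=((.5837,.0222,.163),85.6),press=((.569,-.142,.16),85.6)).items():
        q=kinematics.ik(np.array(p),R(a,s)); print(s,n,None if q is None else np.round(q,2))
s=ctrl.state()
ctrl.move_straight(s["position"]+[0,0,.24],speed=.25)
ctrl.command_gripper(.07,20)
print(ctrl.state()["clock"])
E
```

```text
1 pick [-0.72  0.5   1.64 -0.    1.   -0.45]
1 place [-0.15  0.53  1.58 -0.    1.03 -0.08]
1 press [-0.43  0.54  1.58 -0.    1.02 -0.36]
-1 pick [-0.72  0.5   1.64 -0.    1.    2.69]
-1 place None
-1 press [-0.43  0.54  1.58 -0.    1.02  2.78]
3.4417
```

```bash
python3 - <<'E'
from h import *
r=R(74.8)
ctrl.move_ptp(np.array([.489,-.28,.40]),r)
ctrl.move_straight(np.array([.489,-.28,.23]),speed=.2)
print(ctrl.move_straight(np.array([.489,-.28,.163]),speed=.1,stop_force=6), ctrl.state()["position"])
ctrl.command_gripper(.02,35)
s=ctrl.state(); print(s["clock"],s["gripper_width"],s["gripper_force"],s["wrist_force"])
p=imaging.camera("scene"); save(p,"grip.png")
ctrl.move_straight(s["position"]+[0,0,.03],speed=.06)
s=ctrl.state(); print(s["clock"],s["gripper_width"],s["wrist_force"],s["wrist_torque"])
p=imaging.camera("scene"); save(p,"lift.png")
for t in ("saddle","jack_column","handle_grip"):
    for e in spotter.outline_of(t,p)[:1]:
        q=cloud(p,e["pixels"]); print(t,e["conf"],q.mean(0).round(4),np.percentile(q,[2,98],0).round(3))
E
```

```text
False [ 0.48949155 -0.28042772  0.16364389]
9.225 0.025702227849981243 35.00012397766113 [ 1.98862986 -0.82754096 -0.31055338]
9.925 0.025360308185859676 [  0.30866812   0.66098381 -10.01577199] [0.0042333  0.06602809 0.05835642]
saddle 0.63 [ 0.5058 -0.219   0.1006] [[ 0.494 -0.235  0.095]
 [ 0.518 -0.206  0.104]]
jack_column 0.57 [ 0.4941 -0.2771  0.087 ] [[ 0.455 -0.407  0.033]
 [ 0.537 -0.197  0.215]]
```

View pics/lift.png

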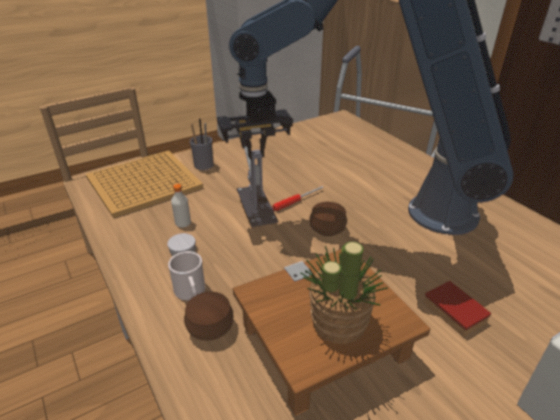

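The jack hangs upright in the grip at (255,190), and everything else is undisturbed. Next I carry it in front of the stand and insert it.

```bash
python3 - <<'E'
from h import *
r=R(85.6); d=np.array([np.cos(np.radians(85.6)),np.sin(np.radians(85.6)),0])
T=np.array([.5837,.0222,0]); z0=.1636
P=T-.10*d
ctrl.move_straight(np.array([*P[:2],z0+.03]),r,speed=.12)
ctrl.move_straight(np.array([*P[:2],z0+.007]),speed=.06)
ctrl.sleep(.2)
for c in ("scene","top"):
    p=imaging.camera(c); save(p,"pre_%s.png"%c)
    for e in spotter.outline_of("saddle",p)[:2]:
        q=cloud(p,e["pixels"]); print(c,e["conf"],q.mean(0).round(4),np.percentile(q,[2,98],0).round(3))
s=ctrl.state();print(s["clock"],s["position"],"expected saddle",s["position"]+.062*d)
E
python3 -c "
import cv2
a=cv2.imread('pics/pre_scene.png')[120:330,150:430]
cv2.imwrite('pics/pre_c.png',cv2.resize(a,None,fx=2.5,fy=2.5))"
```

```text
top 0.38 [ 0.5811 -0.0146  0.0802] [[ 0.571 -0.022  0.076]
 [ 0.592 -0.007  0.085]]
13.0417 [ 0.57611797 -0.07753168  0.17085555] expected saddle [ 0.58087455 -0.01571441  0.17085555]
```

View pics/pre_c.png

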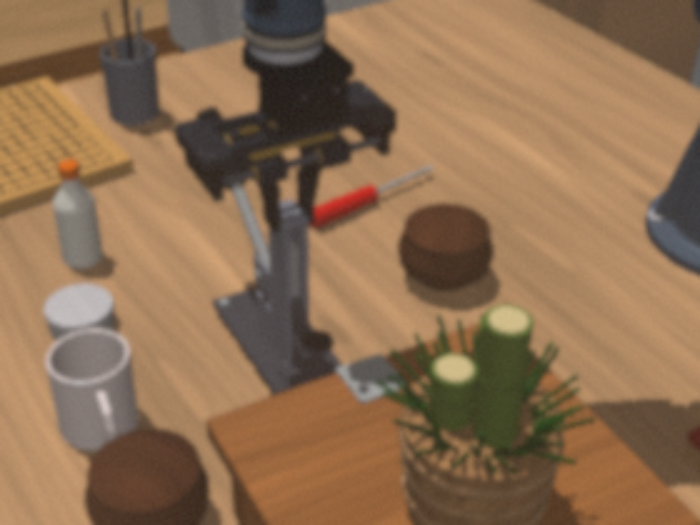

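The crop shows the jack upright in the grip with its saddle just in front of the steel pad, and the measured saddle position agrees with the expected one. I'll insert it and set it down.

```bash
python3 - <<'E'
from h import *
r=R(85.6); d=np.array([np.cos(np.radians(85.6)),np.sin(np.radians(85.6)),0])
T=np.array([.5837,.0222,0]); z0=.1636
ctrl.move_straight(np.array([*(T-.1*d)[:2],z0+.005]),speed=.05)
print(ctrl.move_straight(np.array([*T[:2],z0+.005]),speed=.06,stop_force=6))
s=ctrl.state();print(s["position"],s["wrist_force"])
print(ctrl.move_straight(np.array([*T[:2],z0-.003]),speed=.02,stop_force=5))
s=ctrl.state();print(s["position"],s["wrist_force"])
ctrl.command_gripper(.07)
ctrl.move_straight(np.array([*T[:2],.26]),speed=.12)
ctrl.command_gripper(.0)
ctrl.move_straight(np.array([*(T-.16*d)[:2],.30]),speed=.2)
print(ctrl.state()["clock"])
for c in ("scene","top"):
    p=imaging.camera(c); save(p,"set_%s.png"%c)
    q=cloud(p,p["z_map"]>0); 
    q=q[(abs(q[:,0]-.58)<.06)&(q[:,1]>-.25)&(q[:,1]<.045)]
    m=(q[:,2]>.178)&(q[:,2]<.195)&(abs(q[:,1]-.02)<.04); print(c,"coltop",m.sum(),q[m].mean(0).round(4) if m.any() else "")
    m=(q[:,2]<.02)&(q[:,2]>.005)
    if m.sum()>20: print("base",cv2.minAreaRect((q[m,:2]*1000).astype(np.float32)))
    for e in spotter.outline_of("handle_grip",p)[:2]:
        g=cloud(p,e["pixels"]); print("grip",e["conf"],g.mean(0).round(4),np.percentile(g,[2,98],0).round(3))
E
python3 -c "
import cv2
a=cv2.imread('pics/set_scene.png')[120:330,150:430]
cv2.imwrite('pics/set_c.png',cv2.resize(a,None,fx=2.5,fy=2.5))"
```

```text
False
[0.58375878 0.02176886 0.16860569] [ 0.73738167 -0.38637385 -9.41258027]
True
[0.5844055  0.02231669 0.16295628] [0.85170306 0.7977536  6.21212756]
19.7167
scene coltop 163 [0.5854 0.0228 0.1842]
base ((589.4802856445312, -66.75040435791016), (69.34780883789062, 57.90305709838867), 81.49335479736328)
grip 0.57 [ 0.5748 -0.1376  0.1743] [[ 0.56  -0.172  0.148]
 [ 0.586 -0.102  0.201]]
top coltop 143 [0.5843 0.02   0.1853]
base ((574.9276123046875, -100.78746032714844), (287.67767333984375, 106.7938003540039), 84.9538345336914)
```

View pics/set_c.png

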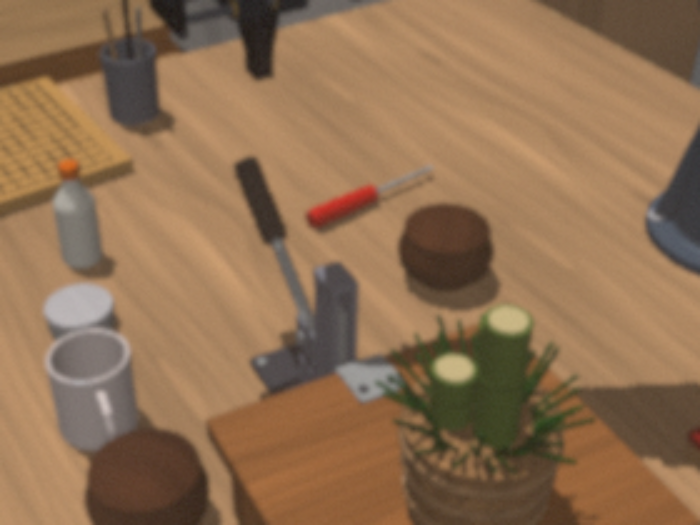

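The jack stands free with its column at about (0.585, 0.0215), so the saddle is within about 2 mm of the pad. The grip is at crop pixel (260,200) and the handle is at rest. Now the first pump stroke.

```bash
cat > pump.py <<'E'
from h import *
a=np.radians(85.6); d=np.array([np.cos(a),np.sin(a),0]); Z=np.array([0,0,1.]); jx=np.array([d[1],-d[0],0])
piv=np.array([.585,.0215,0])-.046*d+.084*Z
tips=ctrl.tcp_to_tips
def pose(phi,gap=0.):
    u=-d*np.cos(phi)+Z*np.sin(phi); up=d*np.sin(phi)+Z*np.cos(phi)
    t=max(phi,0)/2; tz=-(d*np.sin(t)+Z*np.cos(t)); 
    tip=piv+.145*u+up*(.013+gap+.0095*np.tan(abs(phi-t)))
    return tip-tz*tips, np.c_[np.cross(jx,tz),jx,tz]
F=lambda: ctrl.state()["wrist_force"].round(1)
def down(stop=7,end=-.13):
    for phi in (.5,.35,.2,.07): 
        ctrl.move_straight(*pose(phi),speed=.08); print(phi,F())
    print("stop",ctrl.move_straight(*pose(end),speed=.035,stop_force=stop))
    s=ctrl.state(); print("phi~",np.round(np.arcsin((s["position"][2]-tips-.013-.084)/.145),3),F(),s["clock"])
def up():
    for phi in (.05,.2,.35,.5): ctrl.move_straight(*pose(phi),speed=.08)
    ctrl.move_straight(*pose(.62,.012),speed=.08); print("up",F())
def look(n):
    for c in ("scene","top"):
        p=imaging.camera(c); save(p,n+"_"+c+".png")
        e=spotter.outline_of("stand",p)[0]; q=cloud(p,e["pixels"]); l=(q[:,:2]-[.597,.2025])@np.c_[jx[:2],d[:2]]
        m=(abs(l[:,0])<.14)&(abs(l[:,1])<.13)&(q[:,2]>.1)&(q[:,2]<.15)&~((abs(l[:,0])<.1)&(l[:,1]>-.06))
        for _ in range(3):
            A=np.c_[l[m],np.ones(m.sum())]; k=np.linalg.lstsq(A,q[m,2],rcond=None)[0]
            m&=abs(np.c_[l,np.ones(len(l))]@k-q[:,2])<.004
        print(c,m.sum(),"z at a,b feet",np.round([k@[x,-.105,1] for x in (-.122,.122)],4),"rear",np.round(k@[0,.105,1],4))
E
python3 - <<'E'
from pump import *
print(F()); look("b0")
ctrl.move_ptp(*pose(.62,.03)); ctrl.move_straight(*pose(.62,.006),speed=.06); print(F(),ctrl.state()["position"])
down(); look("b1")
E
python3 -c "
import cv2
a=cv2.imread('pics/b1_scene.png')[120:330,150:430]
cv2.imwrite('pics/b1_c.png',cv2.resize(a,None,fx=2.5,fy=2.5))"
```

```text
[-0.9  0.  -0.3]
scene 4565 z at a,b feet [0.1144 0.1144] rear 0.1146
top 3570 z at a,b feet [0.115  0.1153] rear 0.1151
[-0.2 -0.4 -0.5] [ 0.5736206  -0.12488386  0.20229683]
0.5 [ 0.3 -0.2  0.4]
0.35 [-0.2  0.2  1.2]
0.2 [ 0.8 -0.8  2.3]
0.07 [ 0.9 -0.6  1.1]
stop False
phi~ -0.122 [ 0.  -1.6  1.9] 23.8
scene 4561 z at a,b feet [0.1144 0.1144] rear 0.1145
top 2484 z at a,b feet [0.1154 0.1151] rear 0.1151
```

View pics/b1_c.png

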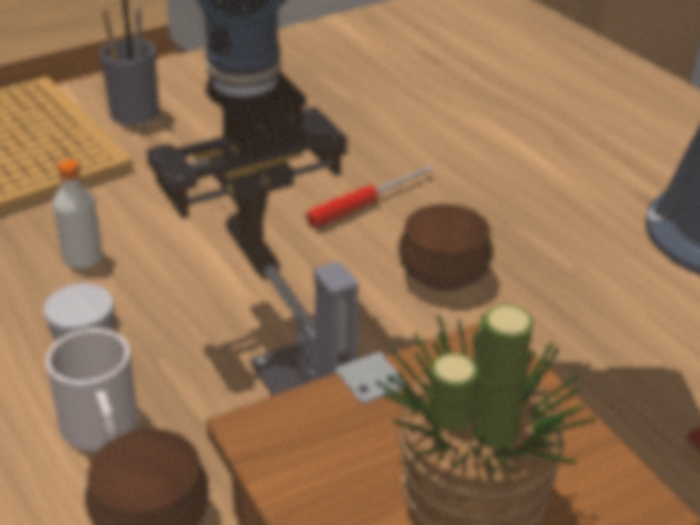

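The fingertips hold the handle nearly level at about crop (255,240). The stand hasn't been lifted yet, so I keep pumping.

```bash
python3 - <<'E'
from pump import *
print(ctrl.move_straight(*pose(-.17),speed=.03,stop_force=6),F())
up(); down(end=-.19); look("b2")
E
```

```text
False [-0.  -0.9  2.8]
up [-0.9 -0.6 -0.7]
0.5 [ 0.3 -0.1  0.7]
0.35 [-0.2  1.1  0.5]
0.2 [1.2 0.2 3.5]
0.07 [ 0.7 -1.1  5.1]
stop False
phi~ -0.171 [-0.4 -5.   6.2] 29.7083
scene 4920 z at a,b feet [0.1265 0.1265] rear 0.1149
top 2456 z at a,b feet [0.1273 0.1275] rear 0.1155
```

```bash
python3 - <<'E'
from pump import *
s=ctrl.state(); print(s["position"],s["wrist_force"],"tip z",s["position"][2]-tips)
for c in ("scene","top"):
    p=imaging.camera(c); save(p,"b3_"+c+".png")
    q=cloud(p,p["z_map"]>0); m=(abs(q[:,0]-.585)<.04)&(abs(q[:,1]-.0215)<.04)&(q[:,2]>.178)&(q[:,2]<.195)
    print(c,"coltop",m.sum(),q[m].mean(0).round(4))
    for t in ("handle_grip",):
        for e in spotter.outline_of(t,p)[:2]:
            g=cloud(p,e["pixels"]); print(t,e["conf"],g.mean(0).round(4),np.percentile(g,[2,98],0).round(3))
    e=spotter.outline_of("stand",p)[0];v,u=np.nonzero(e["pixels"]&(p["z_map"]>0)); col=p["color"][v,u].astype(int); w=world(p,np.c_[u,v])
    g=(np.abs(col[:,0]-col[:,2])<35)&(col[:,0]>80)&(w[:,2]<.145)&(w[:,2]>.1)&(w[:,1]<.13)
    print("pad",g.sum(),w[g].mean(0).round(4))
E
python3 -c "
import cv2
a=cv2.imread('pics/b3_scene.png')[150:330,180:400]
cv2.imwrite('pics/b3_c.png',cv2.resize(a,None,fx=3.2,fy=3.2,interpolation=2))"
```

```text
[ 0.57075739 -0.17039513  0.0894438 ] [ 0.34451991 -5.06871673  6.31587865] tip z 0.07244380094394731
scene coltop 163 [0.5852 0.0224 0.1842]
handle_grip 0.71 [ 0.5758 -0.1579  0.096 ] [[ 0.56  -0.209  0.085]
 [ 0.584 -0.126  0.103]]
pad 312 [0.5879 0.0867 0.1289]
top coltop 145 [0.5842 0.0197 0.1857]
handle_grip 0.72 [ 0.3754 -0.2823  0.0187] [[ 0.246 -0.298 -0.004]
 [ 0.431 -0.266  0.029]]
pad 284 [0.5885 0.0862 0.1292]
```

View pics/b3_c.png

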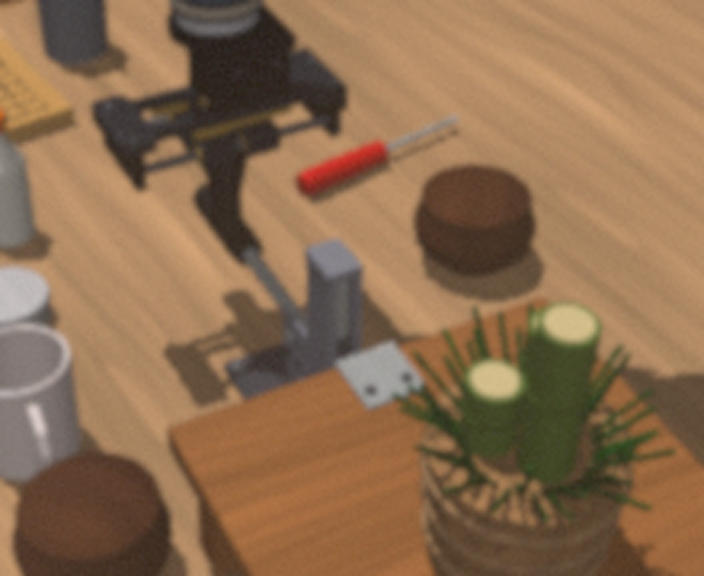

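```bash
python3 - <<'E'
from pump import *
print(ctrl.state()["gripper_width"])
for n,c in (("now","scene"),("now","top")):
    p=imaging.camera(c); q=cloud(p,p["z_map"]>0)
    e=spotter.outline_of("handle_grip",p)
    r=q-piv; along=-(r@d); lat=r@jx
    for b in np.arange(.02,.21,.01):
        m=(abs(lat)<.02)&(abs(along-b)<.005)&(q[:,2]>.03)&(q[:,2]<.2)
        if m.sum(): print(c,round(b,3),m.sum(),"lat",np.percentile(lat[m],[5,95]).round(4),"z",np.percentile(q[m,2],[2,50,98]).round(4))
E
```

```text
0.0008294118157883047
scene 0.02 9 lat [-0.0059  0.0058] z [0.0883 0.0901 0.0985]
scene 0.03 14 lat [-0.0036  0.0054] z [0.0851 0.0901 0.092 ]
scene 0.04 16 lat [-0.0054  0.0047] z [0.084  0.0893 0.0915]
scene 0.05 16 lat [-0.0052  0.0054] z [0.0854 0.0888 0.0927]
scene 0.06 13 lat [-0.0042  0.0047] z [0.0877 0.0906 0.093 ]
scene 0.07 16 lat [-0.0056  0.0053] z [0.0842 0.0905 0.0935]
scene 0.08 12 lat [-0.0038  0.005 ] z [0.0849 0.0905 0.0939]
scene 0.09 14 lat [-0.0053  0.0052] z [0.0875 0.0912 0.0925]
scene 0.1 42 lat [-0.01    0.0102] z [0.0819 0.0921 0.1162]
scene 0.11 139 lat [-0.0177  0.0166] z [0.0835 0.1832 0.1959]
scene 0.12 72 lat [-0.0165  0.0149] z [0.09   0.1941 0.1998]
scene 0.13 95 lat [-0.01   0.013] z [0.0905 0.1262 0.1902]
scene 0.14 128 lat [-0.0136  0.0115] z [0.0907 0.1307 0.1796]
scene 0.15 25 lat [0.0068 0.0121] z [0.0841 0.1031 0.1425]
scene 0.16 12 lat [0.0078 0.0187] z [0.0868 0.096  0.1964]
scene 0.17 17 lat [0.0056 0.0132] z [0.0824 0.0979 0.1982]
scene 0.18 22 lat [0.0004 0.0122] z [0.0859 0.099  0.1046]
scene 0.19 6 lat [-0.0012  0.0112] z [0.0935 0.0997 0.1034]
top 0.02 16 lat [-0.0052  0.0043] z [0.0851 0.0897 0.0943]
top 0.03 13 lat [-0.0056  0.0048] z [0.0848 0.0906 0.0952]
top 0.04 18 lat [-0.0061  0.0046] z [0.0802 0.0908 0.0931]
top 0.05 3 lat [-0.0038  0.0049] z [0.0896 0.0898 0.0946]
top 0.1 3 lat [0.0072 0.0107] z [0.0903 0.0962 0.0987]
top 0.11 7 lat [-0.007   0.0099] z [0.0937 0.1947 0.1976]
```

```bash
python3 - <<'E'
from pump import *
s=ctrl.state(); print(s["tool_rot"].round(3),s["wrist_torque"].round(2),s["wrist_force"].round(2))
p=imaging.camera("scene"); I=p["color"][:,:,::-1].copy()
V=p["view"]
def proj(X):
    c=V[:3,:3]@X+V[:3,3]; return cv2.projectPoints(np.array([[c[0],-c[1],-c[2]]]),np.zeros(3),np.zeros(3),K(p),np.array(p["distortion"],float))[0].ravel()
x0,y0=200,130; k=6
J=cv2.resize(I[y0:y0+95,x0:x0+100],None,fx=k,fy=k,interpolation=cv2.INTER_CUBIC)
tip=s["position"]-[0,0,tips]
for X,col in ((s["position"],(0,255,0)),(tip,(0,0,255)),(s["position"]+[0,0,.05],(255,255,0)),(piv,(255,0,255)),(piv-.145*d,(0,255,255)),(piv-.19*d,(0,255,255))):
    u=(proj(X)-[x0,y0]+.5)*k; cv2.circle(J,tuple(int(t) for t in u),4,col,-1)
cv2.imwrite("pics/dbg.png",J)
q=cloud(p,p["z_map"]>0); r=q-piv; al=-(r@d); lat=r@jx
for z in np.arange(.08,.17,.01):
    m=(abs(q[:,2]-z)<.005)&(al>.11)&(al<.17)&(abs(lat)<.05)
    if m.sum(): print(round(z,2),m.sum(),"lat",np.percentile(lat[m],[3,97]).round(3),"al",np.percentile(al[m],[3,97]).round(3))
E
```

```text
[[ 0.075  0.997  0.001]
 [ 0.997 -0.075 -0.004]
 [-0.004  0.001 -1.   ]] [-0.94  0.05  0.  ] [ 0.51 -4.22  5.66]
0.08 5 lat [0.009 0.011] al [0.115 0.166]
0.09 33 lat [-0.012  0.013] al [0.112 0.165]
0.1 86 lat [-0.011  0.011] al [0.112 0.168]
0.11 31 lat [-0.009  0.009] al [0.133 0.153]
0.12 28 lat [-0.01   0.009] al [0.132 0.151]
0.13 29 lat [-0.01   0.011] al [0.133 0.147]
0.14 38 lat [-0.013  0.013] al [0.134 0.148]
0.15 38 lat [-0.014  0.015] al [0.132 0.143]
0.16 11 lat [-0.014  0.008] al [0.133 0.137]
```

View pics/dbg.png

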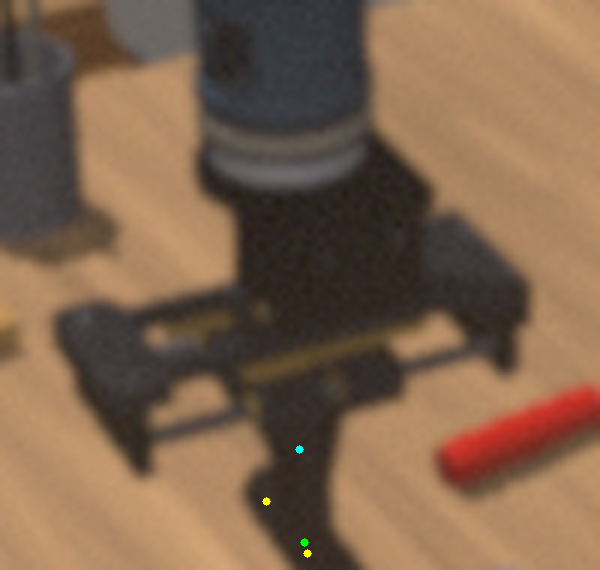

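The projected TCP (green) falls inside the grip, so the real fingertips sit about 27 mm higher than reported. The handle is only about level (about 0.60 rad), although the feet are already 12 mm up. I press further until the lower stop shows in the force.

```bash
python3 - <<'E'
from pump import *
s=ctrl.state(); p0=s["position"]-.003*d
for dz in (.008,.013,.017,.020,.023,.026,.029):
    r=ctrl.move_straight(p0-[0,0,dz],speed=.03,stop_force=6); s=ctrl.state()
    f=s["wrist_force"]; print(dz,r,s["position"].round(4),f.round(1),s["clock"])
    if r or f[2]>11: break
ctrl.sleep(.3); look("c")
p=imaging.camera("scene"); q=cloud(p,p["z_map"]>0); r=q-piv; al=-(r@d); lat=r@jx
m=(abs(lat)<.006)&(al>.015)&(al<.095)&(q[:,2]>.06)&(q[:,2]<.11); k=np.polyfit(al[m],q[m,2],1); print("rod slope",k)
m=(abs(lat)<.02)&(al>.16)&(al<.195)&(q[:,2]>.05)&(q[:,2]<.11); print("grip z",np.percentile(q[m,2],[50,95]))
m=(abs(q[:,0]-.585)<.04)&(abs(q[:,1]-.0215)<.04)&(q[:,2]>.178)&(q[:,2]<.195); print("coltop",q[m].mean(0).round(4))
E
```

```text
0.008 True [ 0.5707 -0.1711  0.0852] [-0.2  1.5  4.2] 30.7083
scene 4919 z at a,b feet [0.1273 0.1273] rear 0.1149
top 2436 z at a,b feet [0.1283 0.1282] rear 0.1157
rod slope [0.00028554 0.08855036]
grip z [0.09136973 0.09976639]
coltop [0.5853 0.0225 0.1844]
```

```bash
python3 - <<'E'
from pump import *
s=ctrl.state(); p0=s["position"].copy()
for dz in np.arange(.004,.04,.003):
    r=ctrl.move_straight(p0-[0,0,dz],speed=.03,stop_force=8); s=ctrl.state()
    f=s["wrist_force"]; print(dz.round(3),r,s["position"].round(4),f.round(1),s["clock"])
    if r or f[2]>11: break
ctrl.sleep(.3); look("c2")
p=imaging.camera("scene"); q=cloud(p,p["z_map"]>0); r=q-piv; al=-(r@d); lat=r@jx
m=(abs(lat)<.006)&(al>.015)&(al<.095)&(q[:,2]>.06)&(q[:,2]<.11); k=np.polyfit(al[m],q[m,2],1); print("rod slope",k)
m=(abs(lat)<.02)&(al>.16)&(al<.195)&(q[:,2]>.05)&(q[:,2]<.11); print("grip z",np.percentile(q[m,2],[50,95]))
m=(abs(q[:,0]-.585)<.04)&(abs(q[:,1]-.0215)<.04)&(q[:,2]>.178)&(q[:,2]<.195); print("coltop",q[m].mean(0).round(4),F())
E
```

```text
0.004 False [ 0.5719 -0.1728  0.0816] [-1.5  1.9  4.5] 31.5417
0.007 False [ 0.5719 -0.173   0.0787] [-1.6  1.1  5.3] 31.7917
0.01 False [ 0.5719 -0.1732  0.0757] [-1.7  0.8  5.8] 32.0417
0.013 False [ 0.572  -0.1732  0.0727] [-2.1  0.6  5.4] 32.2917
0.016 False [ 0.5719 -0.1733  0.0698] [-2.7  0.2  5. ] 32.5417
0.019 False [ 0.572  -0.1733  0.0685] [-4.6  1.7 15.5] 32.7917
scene 5022 z at a,b feet [0.1303 0.1303] rear 0.115
top 2329 z at a,b feet [0.1315 0.1313] rear 0.1158
rod slope [-0.11541612  0.08830952]
grip z [0.07155626 0.07577376]
coltop [0.5853 0.0226 0.1843] [-4.2  0.7 15.4]
```

The handle is on its lower stop (slope −0.115), the feet are about 16 mm up and the column hasn't moved. I ease the force a little, check it, and hand in.

```bash
python3 - <<'E'
from pump import *
s=ctrl.state(); ctrl.move_straight(s["position"]+[0,0,.0003],speed=.01); ctrl.sleep(.4); print(F(),ctrl.state()["position"].round(4))
look("d"); f=F(); print(f,ctrl.state()["clock"])
if 4<f[2]<18: print(ctrl.sign_off())
E
```

```text
[-3.3  0.9  7.7] [ 0.5721 -0.1734  0.0695]
scene 5020 z at a,b feet [0.1303 0.1303] rear 0.115
top 2300 z at a,b feet [0.1313 0.1313] rear 0.1156
[-2.2  2.   7.2] 34.35
the job is handed in; nothing more can be done
None
```

The job is handed in at about 34 s on the clock: the jack stands under the lift pad and was let go before pumping; both lift-side feet measured about 16 mm clear (8 mm needed), and the arm is holding the handle down at its lower stop with about 7 N; the sign-off returned no verdict.

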